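# Sweep the loose bushings into the catch pen and shut its gate

### The arm

A 6-joint arm with a two-finger parallel gripper is mounted at the origin on a cart in front of the work surface, level with it; the furniture and walls round the work are solid. World frame = base frame: x ahead of the robot, y to its left, z up, the work surface at z = 0. Lengths are in m, angles in rad, forces in N, time in s.
With the tool pointing down it reaches from about 0.35 to 0.775 m from the base axis. Payload 7.3 kg.
Tool frame: the origin (TCP) lies at the very end of the fingers, on their centre line; the grasp point (between the pads) lies 19 mm behind it; z points along the fingers, y is the line along which they close (so a half turn about z gives the same grasp; the last joint's range is limited). The gripper opens to 92 mm and grips with 3 to 60 N. Pads are 19 mm wide; open, the fingers measure 130 mm over their backs; the gripper's body (75 mm by 190 mm) begins 47 mm behind the grasp point.
Start: joints at [-1.314, 0.342, 1.524, -0, 1.275, -0.146], TCP at [0.206, -0.483, 0.227] pointing down, gripper open.
Joint ranges: [-2.53, 2.53], [-0.77, 2.02], [0.04, 2.7], [-1, 4.14], [0.28, 2.66], [-3.11, 3.11]. Speed limits (rad/s): [2.57, 2.57, 3.14, 3.14, 3.14, 3.14].

### API

Orientations are given as [roll, pitch, yaw] about the fixed x, y, z axes, in that order (R = Rz(yaw) Ry(pitch) Rx(roll)).
In Python, from cell import robot gives the robot as it stands. The module is installed in compiled form; this text tells all that it offers.
- The arm moves only by the tool arm_command, never from a script. Its argument "moves" is a list of rows, each a list of 3 entries, a list of its own where there are three numbers: the shift along the tool's x, y, z in m, then the turn, a rotation vector about the tool's x, y, z in rad, then the finger opening in m, from 0 to 0.0918. In form: [[[dx, dy, dz], [ax, ay, az], claw], ...]. A call has exactly 5 rows; each row is the pose to reach, as a shift and turn from the pose commanded when the call began, along the tool's axes at that moment; what a row does not reach only later rows make up. A row lasts 1/10 s, in which the tool goes at most 50 mm and 8.59 degrees, less where a joint would pass 70% of its speed; a pose out of reach is approached as far as the arm can. A call with a gripper value outside its range is refused whole. The fingers move at their own pace and stop on an object; "squeeze" is the grip in N (left out, the last holds). Time passes only in rows, so rows that repeat a pose let the fingers close, or fill a call up. It gives the time, the measured TCP pose, the force, the opening and the grip force at its end, in the units of the state.
- robot.observe(): the state, without advancing time (a new reading comes with each control period).
- robot.read_camera(name): name is "side" or "top"; returns the picture (384x512x3 uint8, red, green, blue); there is no depth.
- robot.camera_model(name): a dict with "fx", "fy", "cx", "cy" (pixels), "R" (3x3) and "t" (3): a world point X has camera coordinates R X + t. Camera axes: x right, y down, z forward; pixel columns grow to the right and rows downward; lengths in m; the calibration is good to about 2 mm. A picture is of the moment at which its call begins. camera_model takes no time and is no camera call.
- robot.hand_in(): hands the job in; it is judged then, once.
The state is a dict: "time": time; "qpos": joint angles; "qvel": joint speeds; "joint_efforts": joint torques, N m; "tool_pos": TCP position; "tool_rot": TCP orientation; "contact_force": force on the tool from outside, world axes, zero at the start; "torque": the same for the moment, N m; "opening": finger opening in m; "grip_force": force on a finger pad.
Only numpy, scipy, OpenCV 4.12 (cv2) and the standard library are available. Lean on these libraries where they do the work, as an engineer would, in place of code of your own. Each camera call takes 0.05 s, during which the arm holds its last target. There are 200 camera calls.

### The job

Three small bushings lie scattered on the table in front of the blue catch pen. Using the orange pusher and never the fingers, sweep all three across the table and well in through the mouth of the pen without lifting them, then slide the pen's gate fully shut and leave the pusher standing upright on the table outside the pen. Leave the two standing dies and the roll of tape where they are.

Things in the scene. Friction and masses are not known exactly. Their poses are not given: they have to be found in the camera images.
- pusher: Pusher on the table: orange head, H-shaped from above, wooden grip on top. Origin: centre of underside, z up. Web 8 mm thick (x), 34 mm high; cheeks at y = +-23..28 mm run x = -17..17, so both sides (+x, -x) have a pocket 46 mm wide, 13 deep. Head 56 (y) x 34 (x) mm. Grip: block 16 mm thick (x), 40 long (y), z = 39 to 95 mm; pinch across x from above. 0.12 to 0.2 kg.
- bush_a: Loose bushing, bright silver, upright hollow cylinder about 22 mm across and 26 mm tall (solid to the touch), 25 to 50 g. Origin: centre of its underside. It slides upright when pushed by a vertical face.
- bush_b: Loose bushing, yellowish brass, upright hollow cylinder about 22 mm across and 26 mm tall (solid to the touch), 25 to 50 g. Origin: centre of its underside. It slides upright when pushed by a vertical face.
- bush_c: Loose bushing, dull copper-brown, upright hollow cylinder about 22 mm across and 26 mm tall (solid to the touch), 25 to 50 g. Origin: centre of its underside. It slides upright when pushed by a vertical face.
- pen: Blue catch pen fixed to the table, open top, no floor to trip on. Origin: on the table, middle of the mouth line; +y into the pen, x along the mouth. Inside 90 mm wide (x +-45), 105 deep; walls 6 mm thick, 32 high. The gate runs at y = -6; its guide is at x = 47..155, y = -12..0, 24 high; keeper at x = -45..-53. Push bushings' centres at least 12 mm past the mouth line.
- gate (a joint): Sliding steel gate of the pen, m: 0 = open at its stop, 0.0935 = fully shut at its stop. Closes along the pen's -x; its leading edge is at pen x = 47 mm minus this value. May start up to 12 mm shut, covering that much of the mouth. Plate 4.5 mm thick, 32 mm high; about 1.2 N of friction, stays where left.
- gate_knob (a point): Centre of the red upright knob on the gate: 12 mm (along the pen's x) by 16 mm (along y), from z = 38 to 66 mm, this point at z = 52 mm. It moves with the gate; at pen x = 59 mm minus the joint value.
- black_die: Standing black die (bystander): slim upright cylinder 23 mm across, 60 mm tall, topples easily. Origin: centre of its underside.
- grey_die: Standing grey steel die (bystander): slim tapered upright cylinder 22 mm across, 72 mm tall, topples easily. Origin: centre of its underside.
- tape: Black roll of tape lying flat (bystander), 62 mm across, 19 mm high. Origin: centre of its underside.
Things that resemble listed ones, but are neither listed nor needed, are in the scene too. Several things have the shape of the pusher; the one meant has the colours described above.

How it is judged:
By the outcome, as a careful person would: the job done as asked, in the order asked, and still so for the second after the job is handed in, with the robot touching nothing.
It also fails if it takes over 72 s, if anything falls off the work surface, if the arm or the gripper's body presses on something with over 40 N, if the wrist force passes 120 N, or if a joint passes its speed limit or range.

## Working session

There is one attempt and no reset: what is moved stays moved. The work goes in short steps, Python scripts to look and compute and a tool call to move; the robot and the scene stay as the last step left them, time stands still between calls to the robot, and variables do not carry over. Pictures are saved under pics/ and viewed, at most 10 in all, crops included, and the job is handed in when it is done.

Besides the shell and the picture viewer there is one more tool, called after "Call:" as name([rows], argument=value, ...), one row to a line, values as JSON. arm_command: Moves the arm, as the interface text tells. Its arguments: {"type":"object","properties":{"moves":{"type":"array"},"squeeze":{"type":"number"}},"required":["moves"]}

```bash
mkdir -p pics
python3 - <<'E'
from cell import robot
import cv2
for n in("top","side"):
    cv2.imwrite(f"pics/{n}0.png",cv2.resize(robot.read_camera(n)[:,:,::-1],(800,600),interpolation=cv2.INTER_CUBIC))
    m=robot.camera_model(n);print(n,{k:(v.round(3).tolist() if hasattr(v,'round') and hasattr(v,'tolist') else v) for k,v in m.items()})
print(robot.observe())
E
```

```text
top {'fx': 492.98332269783015, 'fy': 492.98332269783015, 'cx': 254.12844965925132, 'cy': 195.1667117891847, 'R': [[0.026, -1.0, -0.016], [-0.992, -0.023, -0.127], [0.127, 0.019, -0.992]], 't': [-0.271, 0.575, 0.888]}
side {'fx': 396.3951673376422, 'fy': 396.3951673376422, 'cx': 260.3008446982042, 'cy': 193.715587383507, 'R': [[0.997, 0.07, -0.011], [0.041, -0.698, -0.715], [-0.058, 0.713, -0.699]], 't': [-0.549, -0.157, 1.12]}
{'time': 0.1, 'qpos': array([-1.31400534e+00,  3.42636335e-01,  1.52493028e+00,  9.18304458e-06,
        1.27540327e+00, -1.46005651e-01]), 'qvel': array([-9.05555385e-04,  1.71169551e-03, -3.34961858e-03, -6.46972759e-05,
        3.49353352e-04,  1.24847426e-03]), 'joint_efforts': array([ 1.21259967e-03, -4.32006848e+01, -2.44693476e+01,  7.18639302e-02,
        5.26133215e-02, -4.95519964e-05]), 'tool_pos': array([ 0.20572198, -0.4826147 ,  0.22612007]), 'tool_rot': array([-3.14023136e+00, -2.09057552e-04,  4.02793818e-01]), 'contact_force': array([-0.30054914, -0.20790981,  0.012109  ]), 'torque': array([0.00117096, 0.03273556, 0.03576238]), 'grip_force': 0.0, 'opening': 0.0915510361950147}
```

View pics/top0.png

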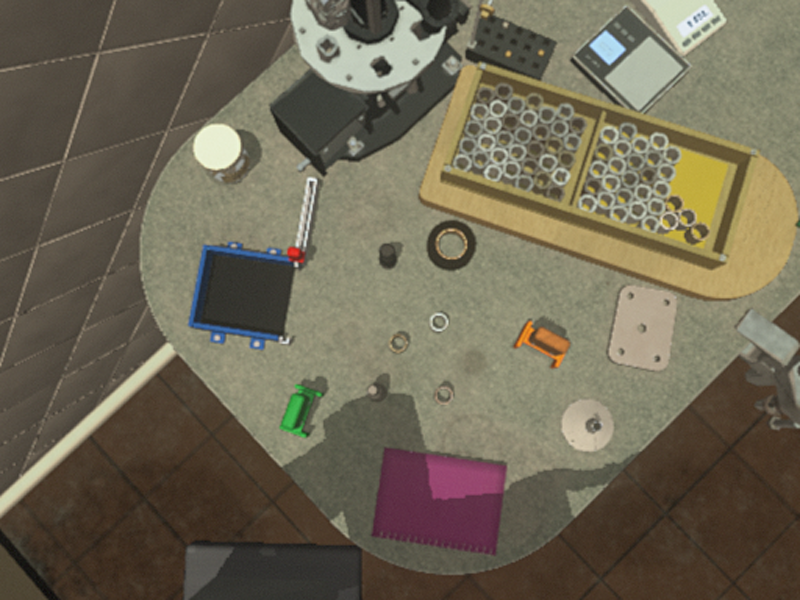

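View pics/side0.png

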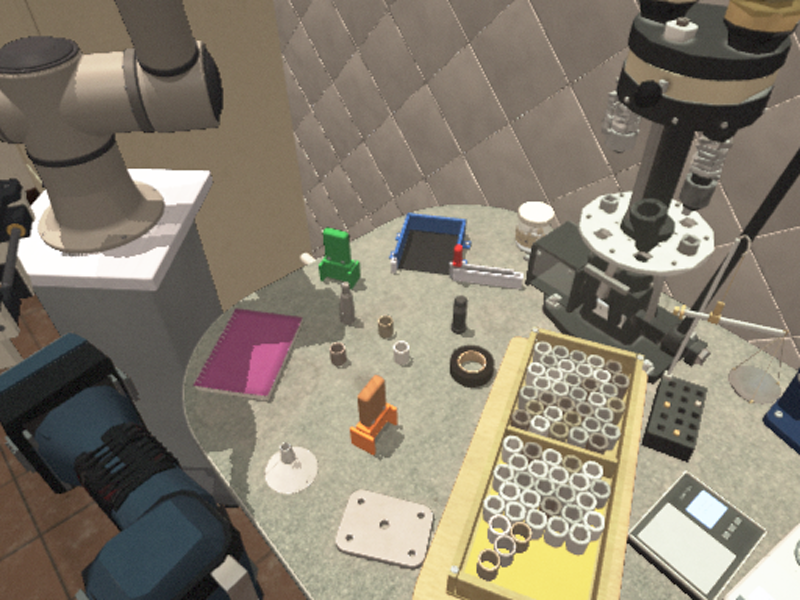

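The top view shows the orange pusher with its wooden grip at (543,343). The look-alike is the green one at (300,410), which I rejected on colour. Bushings: silver (439,322), brass (399,342), copper (444,394); similar rings in the tray around (520,140) and (630,180) are not meant. Black die (388,255), grey die (377,388), tape (451,245). The pen is at left with its mouth facing right, and the knob is at (296,255). Next is a close crop.

```bash
cat > h.py <<'E'
import numpy as np,cv2
from cell import robot
def ray(n,u,v,z):
    m=robot.camera_model(n);R=np.array(m["R"]);t=np.array(m["t"])
    c=-R.T@t;d=R.T@np.array([(u-m["cx"])/m["fx"],(v-m["cy"])/m["fy"],1.]);return c+d*(z-c[2])/d[2]
def proj(n,X):
    m=robot.camera_model(n);p=np.array(m["R"])@np.array(X)+np.array(m["t"])
    return m["fx"]*p[0]/p[2]+m["cx"],m["fy"]*p[1]/p[2]+m["cy"]
def crop(n,x0,y0,w,h,f,name):
    im=robot.read_camera(n)[y0:y0+h,x0:x0+w,::-1]
    cv2.imwrite("pics/"+name,cv2.resize(im,None,fx=f,fy=f,interpolation=cv2.INTER_CUBIC))
E
python3 - <<'E'
from h import *
crop("top",118,110,264,176,3,"c1.png")
E
```

```text
(no output)
```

View pics/c1.png

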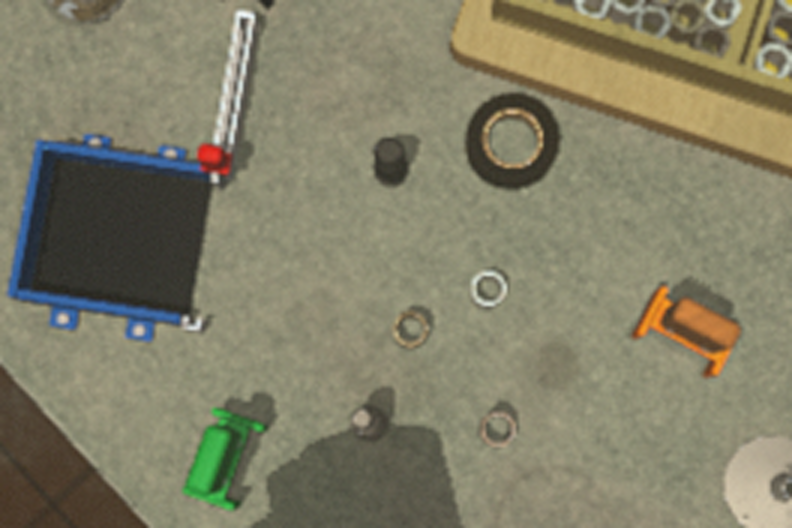

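Run:
```python
from h import *
np.set_printoptions(precision=4,suppress=True)
def P(x,y,z): return ray("top",(x+.5)/3-.5+118,(y+.5)/3-.5+110,z)
for n,x,y,z in [("a",489,288,26e-3),("b",412,328,26e-3),("c",498,427,26e-3),("blackdie",389,150,.06),("grey",364,421,.072),("tape",513,140,.019),
 ("Lcheek1",667,290,.034),("Lcheek2",639,335,.034),("Rcheek2",712,372,.034),("gripc",706,324,.095),("knob",213,154,.066),("penTL",41,143,.032),("penBL",12,296,.032),("keeper",199,322,.032),("penBR",184,317,.032),("guide end",247,14,.024),("green",205,455,.08)]:
    print(n,P(x,y,z)[:2])
for n in ("side",):
  for nm,u,v,z in [("a",401,346,.026),("b",386,319,.026),("c",338,346,.026),("knob",458,249,.066)]:
    print(n,nm,ray(n,u*.64,v*.64,z)[:2])
```

```text
a [ 0.5643 -0.3065]
b [ 0.538  -0.2589]
c [ 0.4779 -0.3137]
blackdie [ 0.6441 -0.2426]
grey [ 0.4787 -0.2327]
tape [ 0.6606 -0.3203]
Lcheek1 [ 0.5648 -0.4166]
Lcheek2 [ 0.5365 -0.3994]
Rcheek2 [ 0.5147 -0.4444]
gripc [ 0.539  -0.4296]
knob [ 0.638  -0.1357]
penTL [ 0.6493 -0.0207]
penBL [ 0.5515 -0.0081]
keeper [ 0.538  -0.1261]
penBR [ 0.5409 -0.1166]
guide end [ 0.7386 -0.1472]
green [ 0.4565 -0.1408]
side a [ 0.5638 -0.3045]
side b [ 0.5383 -0.2542]
side c [ 0.4771 -0.3097]
side knob [ 0.6383 -0.1393]
```

Call:
arm_command([
  [[0.033,0.008,0.007],[0,0,-0.134],0.06],
  [[0.066,0.016,0.014],[0,0,-0.268],0.06],
  [[0.099,0.024,0.021],[0,0,-0.402],0.06],
  [[0.131,0.033,0.028],[0,0,-0.536],0.06],
  [[0.164,0.041,0.035],[0,0,-0.67],0.06],
])

```text
time: 0.65
tool_pos: [0.3739, -0.456, 0.1912]
tool_rot: [-3.141, -0.0, 1.078]
contact_force: [0.1, 0.1, 0.2]
opening: 0.0608
grip_force: 0.0
```

Call:
arm_command([
  [[0.02,0.027,0.01],[0,0,0],0.06],
  [[0.041,0.054,0.02],[0,0,0],0.06],
  [[0.062,0.08,0.03],[0,0,0],0.06],
  [[0.082,0.107,0.036],[0,0,0],0.06],
  [[0.103,0.134,0.04],[0,0,0],0.06],
])

```text
time: 1.15
tool_pos: [0.5407, -0.4293, 0.1505]
tool_rot: [-3.14, -0.0, 1.073]
contact_force: [0.4, -0.7, 1.3]
opening: 0.0598
grip_force: 0.0
```

Run:
```python
from h import *
o=robot.observe();print(o["time"],o["tool_pos"].round(4),o["tool_rot"].round(3),o["opening"])
crop("side",170,200,150,110,5,"s1.png")
```

```text
1.15 [ 0.5407 -0.4293  0.1505] [-3.14  -0.     1.073] 0.05984855797784
```

View pics/s1.png

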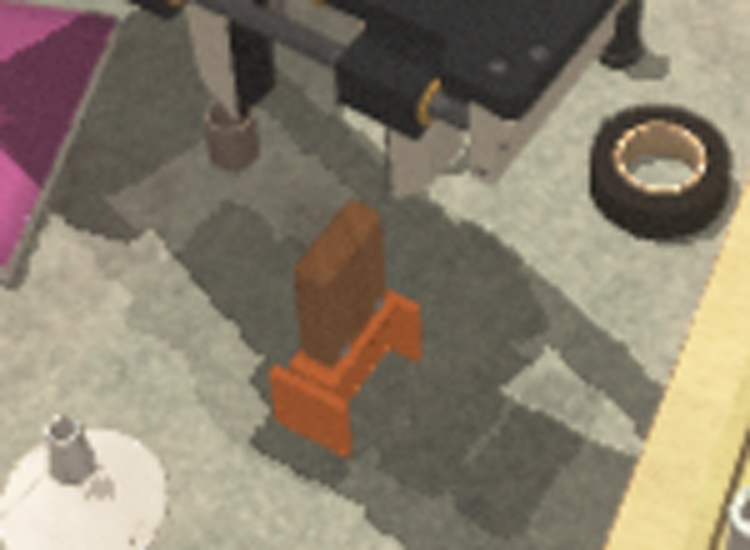

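The crop confirms the orange pusher with its wooden grip at (340,280). The open fingers straddle it above, at (210,60) and (410,140). Descending and gripping.

Call:
arm_command([
  [[0,-0.001,0.025],[0,0,0],0.06],
  [[0,-0.001,0.05],[0,0,0],0.06],
  [[0,-0.001,0.07],[0,0,0],0.06],
  [[0,-0.001,0.082],[0,0,0],0.06],
  [[0,-0.001,0.09],[0,0,0],0.06],
])

```text
time: 1.7
tool_pos: [0.5384, -0.4293, 0.0605]
tool_rot: [-3.14, -0.0, 1.073]
contact_force: [-0.1, 0.7, -0.6]
opening: 0.06
grip_force: 0.0
```

Call:
arm_command([
  [[0,0,0],[0,0,0],0.03],
  [[0,0,0],[0,0,0],0.02],
  [[0,0,0],[0,0,0],0.01],
  [[0,0,0],[0,0,0],0.005],
  [[0,0,0],[0,0,0],0.005],
], squeeze=30)

```text
time: 2.2
tool_pos: [0.539, -0.4297, 0.0624]
tool_rot: [3.14, 0.0, 1.073]
contact_force: [0.4, -0.8, 0.7]
opening: 0.0243
grip_force: 0.0
```

Call:
arm_command([
  [[0,0,0],[0,0,0],0.005],
  [[0,0,0],[0,0,0],0.005],
  [[0,0,-0.01],[0,0,0],0.005],
  [[0,0,-0.03],[0,0,0],0.005],
  [[0,0,-0.05],[0,0,0],0.005],
])

```text
time: 2.7
tool_pos: [0.5385, -0.4292, 0.1123]
tool_rot: [-3.14, -0.0, 1.073]
contact_force: [0.3, -0.3, -1.1]
opening: 0.0161
grip_force: 30.0
```

Call:
arm_command([
  [[0.017,-0.002,0],[0,0,0.15],0.005],
  [[0.034,-0.005,0],[0,0,0.3],0.005],
  [[0.051,-0.007,0],[0,0,0.45],0.005],
  [[0.068,-0.01,0],[0,0,0.6],0.005],
  [[0.085,-0.012,0],[0,0,0.75],0.005],
])

```text
time: 3.2
tool_pos: [0.569, -0.3483, 0.1122]
tool_rot: [-3.142, 0.0, 0.317]
contact_force: [0.4, 0.8, -1.8]
opening: 0.0163
grip_force: 30.0
```

Call:
arm_command([
  [[0,0,0],[0,0,0.12],0.005],
  [[0,0,0],[0,0,0.24],0.005],
  [[0,0,0],[0,0,0.36],0.005],
  [[0,0,0],[0,0,0.45],0.005],
  [[0,0,0],[0,0,0.45],0.005],
])

```text
time: 3.7
tool_pos: [0.5689, -0.3491, 0.1122]
tool_rot: [3.141, -0.0, -0.128]
contact_force: [0.1, -0.7, -1.2]
opening: 0.016
grip_force: 30.0
```

Run:
```python
from h import *
o=robot.observe();print(o["time"],o["tool_pos"].round(4),o["tool_rot"].round(3),o["opening"],o["grip_force"])
crop("side",150,120,220,160,3.6,"s2.png")
```

```text
3.7 [ 0.5689 -0.3491  0.1122] [ 3.141 -0.    -0.128] 0.015981711907213248 29.99916762113571
```

View pics/s2.png

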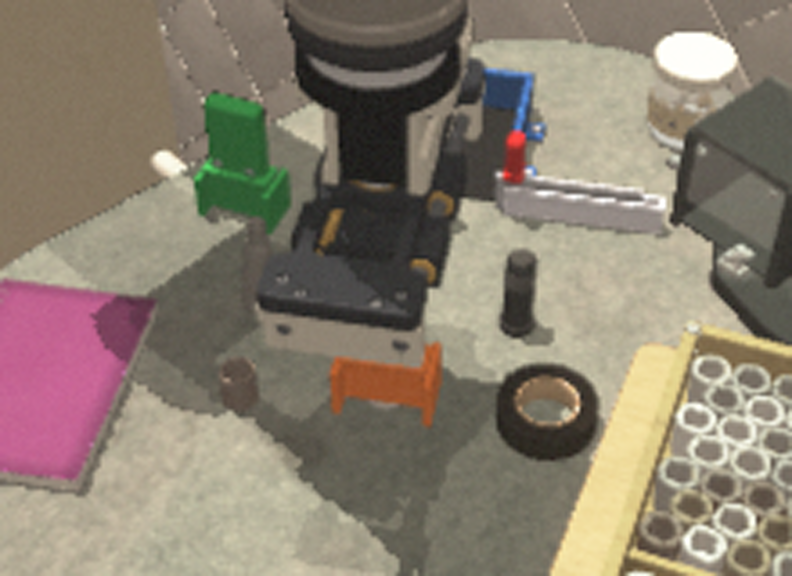

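The pusher (385,385) is held upright and turned with its pocket facing the pen; the bushings behind are hidden. I'll check its centring from the cheek corners.

Run:
```python
from h import *
T=np.array([.5689,-.3491]);X=np.array([.992,-.127]);Y=np.array([.127,.992])
for z in(.050,.052):
  for sx in(-.028,.028):
    p=T+sx*X-.017*Y;u,v=proj("side",[*p,z]);print(z,sx,((u-150)*3.6,(v-120)*3.6))
```

```text
0.05 -0.028 (np.float64(330.8501910984728), np.float64(412.2054535893305))
0.05 0.028 (np.float64(429.6906977324196), np.float64(426.87930098252434))
0.052 -0.028 (np.float64(330.69399613109977), np.float64(409.89495795075703))
0.052 0.028 (np.float64(429.7087238241417), np.float64(424.57059485296475))
```

Call:
arm_command([
  [[-0.001,0,0.015],[0,0,0],0.005],
  [[-0.001,0,0.03],[0,0,0],0.005],
  [[-0.001,0,0.042],[0,0,0],0.005],
  [[-0.001,0,0.049],[0,0,0],0.005],
  [[-0.001,0,0.049],[0,0,0],0.005],
])

```text
time: 4.25
tool_pos: [0.5678, -0.3489, 0.0623]
tool_rot: [-3.141, 0.001, -0.127]
contact_force: [-0.2, 0.7, -1.6]
opening: 0.0159
grip_force: 30.0
```

Call:
arm_command([
  [[0,-0.008,0],[0,0,0],0.005],
  [[0,-0.018,0],[0,0,0],0.005],
  [[0,-0.03,0],[0,0,0],0.005],
  [[0,-0.045,0],[0,0,0],0.005],
  [[0,-0.06,0],[0,0,0],0.005],
])

```text
time: 4.75
tool_pos: [0.5757, -0.2878, 0.0628]
tool_rot: [-3.142, 0.0, -0.127]
contact_force: [0.1, 0.3, -1.0]
opening: 0.0159
grip_force: 30.0
```

Call:
arm_command([
  [[0,-0.015,0],[0,0,0],0.005],
  [[0,-0.03,0],[0,0,0],0.005],
  [[0,-0.045,0],[0,0,0],0.005],
  [[0,-0.06,0],[0,0,0],0.005],
  [[-0.003,-0.075,0],[0,0,0],0.005],
])

```text
time: 5.25
tool_pos: [0.5824, -0.2134, 0.0628]
tool_rot: [3.141, -0.001, -0.127]
contact_force: [0.1, 0.3, -1.6]
opening: 0.0159
grip_force: 30.0
```

Call:
arm_command([
  [[-0.003,-0.015,0],[0,0,0],0.005],
  [[-0.006,-0.03,0],[0,0,0],0.005],
  [[-0.009,-0.045,0],[0,0,0],0.005],
  [[-0.011,-0.06,0],[0,0,0],0.005],
  [[-0.011,-0.07,0],[0,0,0],0.005],
])

```text
time: 5.75
tool_pos: [0.5799, -0.1422, 0.0628]
tool_rot: [-3.141, 0.0, -0.127]
contact_force: [0.4, -0.6, -0.8]
opening: 0.0155
grip_force: 30.0
```

Run:
```python
from h import *
o=robot.observe();print(o["time"],o["tool_pos"].round(4),o["tool_rot"].round(3),o["opening"],o["grip_force"])
crop("side",170,120,200,150,4,"s3.png")
```

```text
5.75 [ 0.5799 -0.1422  0.0628] [-3.141  0.    -0.127] 0.015525485037581397 29.999284744262695
```

View pics/s3.png

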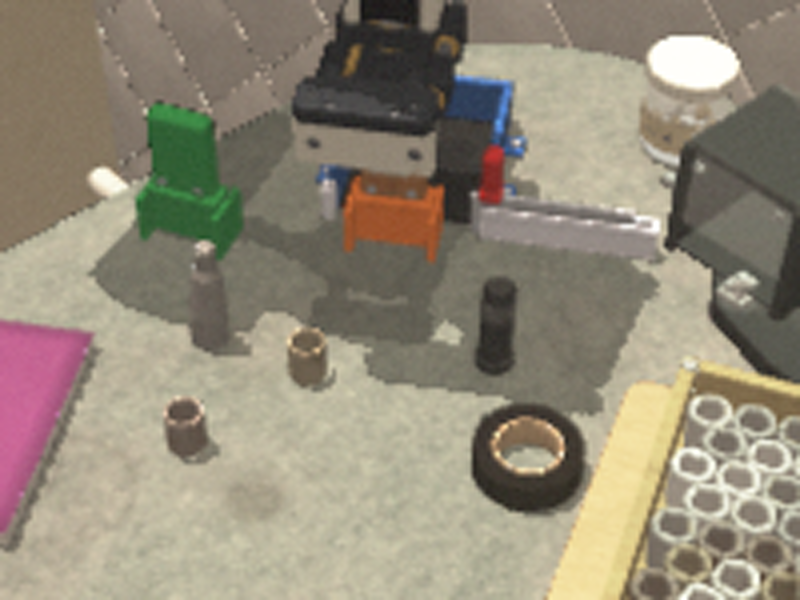

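The pusher (395,215) is at the mouth with the silver bushing hidden in its pocket. It sits clear between the keeper (330,195) and the gate edge (475,205). Brass is at (307,357), copper at (186,425), and the dies are still standing.

Call:
arm_command([
  [[0,-0.015,0],[0,0,0],0.005],
  [[0,-0.03,0],[0,0,0],0.005],
  [[0,-0.045,0],[0,0,0],0.005],
  [[0,-0.06,0],[0,0,0],0.005],
  [[0,-0.072,0],[0,0,0],0.005],
])

```text
time: 6.3
tool_pos: [0.5893, -0.0708, 0.0627]
tool_rot: [-3.142, 0.0, -0.127]
contact_force: [0.3, -1.0, -0.7]
opening: 0.0159
grip_force: 30.0
```

Call:
arm_command([
  [[0,0.005,0],[0,0,0],0.005],
  [[0,0.02,0],[0,0,0],0.005],
  [[0,0.025,-0.02],[0,0,0],0.005],
  [[0,0.025,-0.045],[0,0,0],0.005],
  [[0,0.03,-0.055],[0,0,0],0.005],
])

```text
time: 6.8
tool_pos: [0.5862, -0.1042, 0.1199]
tool_rot: [3.141, -0.004, -0.128]
contact_force: [0.1, -0.4, -1.1]
opening: 0.0157
grip_force: 30.0
```

```bash
cat >> h.py <<'E'
def pen():
    o=robot.observe();d=o["tool_pos"][:2]-np.array([.586,-.1242])
    print(o["time"],"pen x,y",(d@[.992,-.127]).round(4),(d@[.127,.992]).round(4),"z",o["tool_pos"][2].round(4),o["tool_rot"].round(3),o["opening"].round(4),o["contact_force"].round(1))
E
python3 - <<'E'
from h import *
pen()
E
```

```text
Traceback (most recent call last):
  File "h.py", line 14, in pen
    print(o["time"],"pen x,y",(d@[.992,-.127]).round(4),(d@[.127,.992]).round(4),"z",o["tool_pos"][2].round(4),o["tool_rot"].round(3),o["opening"].round(4),o["contact_force"].round(1))
                                                                                                                                      ^^^^^^^^^^^^^^^^^^
AttributeError: 'float' object has no attribute 'round'
```

Call:
arm_command([
  [[-0.003,0.03,0],[0,0,0],0.005],
  [[-0.009,0.072,0],[0,0,0],0.005],
  [[-0.016,0.115,0],[0,0,0],0.005],
  [[-0.023,0.16,0],[0,0,0],0.005],
  [[-0.029,0.202,0],[0,0,0],0.005],
])

```text
time: 7.3
tool_pos: [0.5293, -0.3019, 0.1173]
tool_rot: [3.141, 0.0, -0.128]
contact_force: [-0.0, 0.7, -2.3]
opening: 0.0161
grip_force: 30.0
```

Call:
arm_command([
  [[0,0,0.01],[0,0,0],0.005],
  [[0,0,0.025],[0,0,0],0.005],
  [[0,0,0.04],[0,0,0],0.005],
  [[0,0,0.05],[0,0,0],0.005],
  [[0,0,0.055],[0,0,0],0.005],
])

```text
time: 7.8
tool_pos: [0.5301, -0.2988, 0.0614]
tool_rot: [-3.141, 0.002, -0.128]
contact_force: [-8.6, 4.4, 37.3]
opening: 0.0159
grip_force: 30.0
```

```bash
sed -i 's/o\["opening"\].round(4)/o["opening"]/' h.py
python3 - <<'E'
from h import *
pen()
crop("top",118,110,264,176,3,"c2.png")
E
```

```text
7.8 pen x,y -0.0333 -0.1803 z 0.0614 [-3.141e+00  2.000e-03 -1.280e-01] 0.01586614020378466 [-8.6  4.4 37.3]
```

View pics/c2.png

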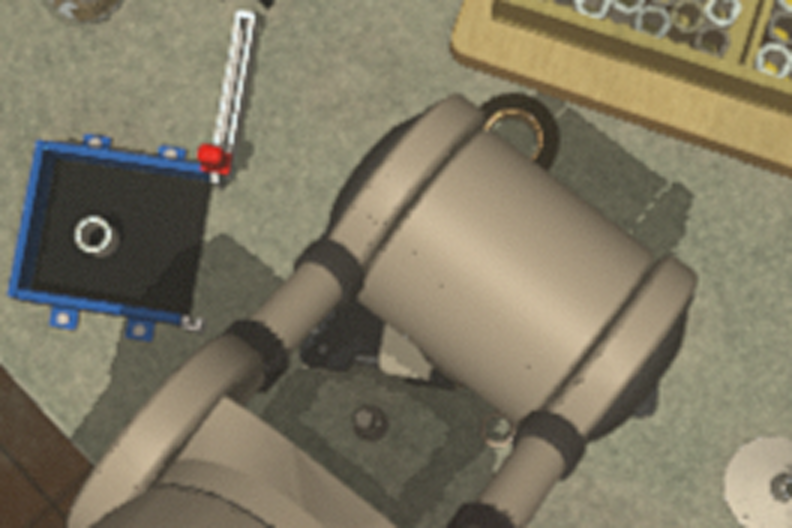

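The silver bushing stands inside the pen at (93,235). The pusher is touching the table at 37 N, so I lift it 3 mm and then sweep the brass one.

Call:
arm_command([
  [[0,0,-0.003],[0,0,0],0.005],
  [[0,-0.008,-0.003],[0,0,0],0.005],
  [[0,-0.02,-0.003],[0,0,0],0.005],
  [[0.002,-0.035,-0.003],[0,0,0],0.005],
  [[0.006,-0.05,-0.003],[0,0,0],0.005],
])

```text
time: 8.35
tool_pos: [0.5435, -0.2483, 0.0659]
tool_rot: [-3.142, 0.0, -0.127]
contact_force: [1.6, 0.4, -1.0]
opening: 0.0162
grip_force: 30.0
```

Call:
arm_command([
  [[0.004,-0.015,0],[0,0,0],0.005],
  [[0.008,-0.03,0],[0,0,0],0.005],
  [[0.013,-0.045,0],[0,0,0],0.005],
  [[0.018,-0.06,0],[0,0,0],0.005],
  [[0.022,-0.075,0],[0,0,0],0.005],
])

```text
time: 8.85
tool_pos: [0.5753, -0.1771, 0.0657]
tool_rot: [3.142, -0.0, -0.127]
contact_force: [0.7, -0.2, -1.6]
opening: 0.016
grip_force: 30.0
```

Run:
```python
from h import *
pen()
crop("side",170,120,200,150,4,"s4.png")
```

```text
8.85 pen x,y -0.0039 -0.0538 z 0.0657 [ 3.142 -0.    -0.127] 0.015973538469419724 [ 0.7 -0.2 -1.6]
```

View pics/s4.png

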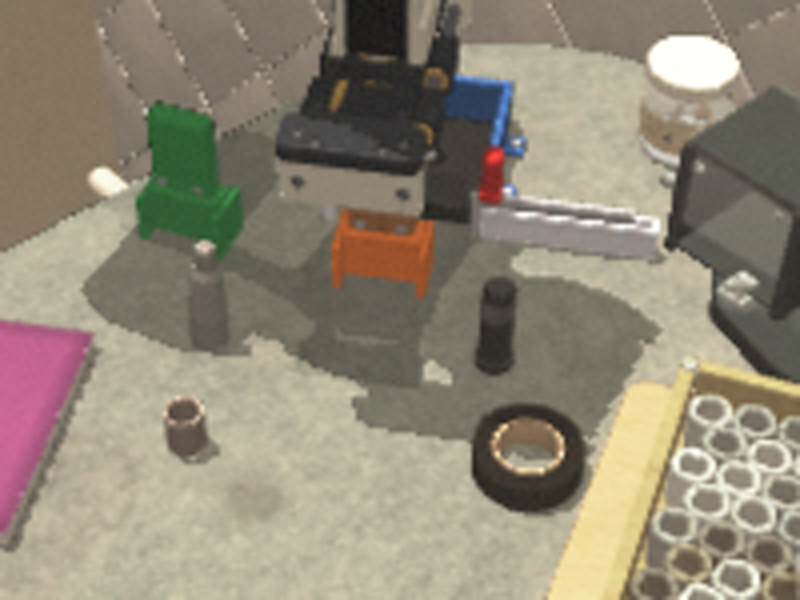

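The brass bushing is hidden in the pusher's pocket (385,250), with the line to the mouth clear. The dies and the copper bushing (186,425) are unmoved.

Call:
arm_command([
  [[0,-0.016,0],[0,0,0],0.005],
  [[0,-0.034,0],[0,0,0],0.005],
  [[0,-0.052,0],[0,0,0],0.005],
  [[0,-0.07,0],[0,0,0],0.005],
  [[0,-0.086,0],[0,0,0],0.005],
])

```text
time: 9.4
tool_pos: [0.5855, -0.0913, 0.0657]
tool_rot: [-3.142, 0.0, -0.127]
contact_force: [-0.6, 0.9, -1.5]
opening: 0.016
grip_force: 30.0
```

Call:
arm_command([
  [[0,0.002,0],[0,0,0],0.005],
  [[0,0.02,0],[0,0,0],0.005],
  [[0,0.025,-0.02],[0,0,0],0.005],
  [[0,0.025,-0.04],[0,0,0],0.005],
  [[0,0.03,-0.05],[0,0,0],0.005],
])

```text
time: 9.9
tool_pos: [0.5824, -0.1233, 0.1174]
tool_rot: [3.141, -0.002, -0.127]
contact_force: [-0.4, 0.8, -1.0]
opening: 0.0158
grip_force: 30.0
```

Call:
arm_command([
  [[-0.01,0.04,0],[0,0,0],0.005],
  [[-0.022,0.08,0],[0,0,0],0.005],
  [[-0.034,0.12,0],[0,0,0],0.005],
  [[-0.046,0.16,0],[0,0,0],0.005],
  [[-0.058,0.2,0],[0,0,0],0.005],
])

```text
time: 10.4
tool_pos: [0.4976, -0.3156, 0.1155]
tool_rot: [3.141, 0.0, -0.127]
contact_force: [1.0, -0.0, -1.6]
opening: 0.0161
grip_force: 30.0
```

Run:
```python
from h import *
pen()
```

```text
10.4 pen x,y -0.0633 -0.2011 z 0.1155 [ 3.141  0.    -0.127] 0.016084088049726098 [ 1.  -0.  -1.6]
```

Call:
arm_command([
  [[-0.013,0.03,0],[0,0,0],0.005],
  [[-0.013,0.042,0.01],[0,0,0],0.005],
  [[-0.013,0.042,0.025],[0,0,0],0.005],
  [[-0.013,0.042,0.04],[0,0,0],0.005],
  [[-0.013,0.042,0.05],[0,0,0],0.005],
])

```text
time: 10.9
tool_pos: [0.4801, -0.3532, 0.0639]
tool_rot: [-3.14, 0.002, -0.127]
contact_force: [1.4, -0.1, -1.1]
opening: 0.0157
grip_force: 30.0
```

Call:
arm_command([
  [[0,0,0],[0,0,0],0.005],
  [[0,-0.01,0],[0,0,0],0.005],
  [[0,-0.02,0],[0,0,0],0.005],
  [[0,-0.029,0],[0,0,0],0.005],
  [[0.006,-0.037,0],[0,0,0],0.005],
])

```text
time: 11.4
tool_pos: [0.4913, -0.3168, 0.0663]
tool_rot: [3.141, -0.0, -0.127]
contact_force: [0.1, 0.8, -1.6]
opening: 0.0157
grip_force: 30.0
```

Call:
arm_command([
  [[0.008,-0.008,0],[0,0,0],0.005],
  [[0.016,-0.017,0],[0,0,0],0.005],
  [[0.024,-0.026,0],[0,0,0],0.005],
  [[0.032,-0.036,0],[0,0,0],0.005],
  [[0.038,-0.048,0],[0,0,0],0.005],
])

```text
time: 11.9
tool_pos: [0.536, -0.2745, 0.0657]
tool_rot: [3.141, -0.0, -0.127]
contact_force: [-0.2, -0.8, -1.3]
opening: 0.016
grip_force: 30.0
```

Run:
```python
from h import *
pen()
crop("side",170,120,200,150,4,"s5.png")
```

```text
11.9 pen x,y -0.0305 -0.1555 z 0.0657 [ 3.141 -0.    -0.127] 0.015981381332632535 [-0.2 -0.8 -1.3]
```

View pics/s5.png

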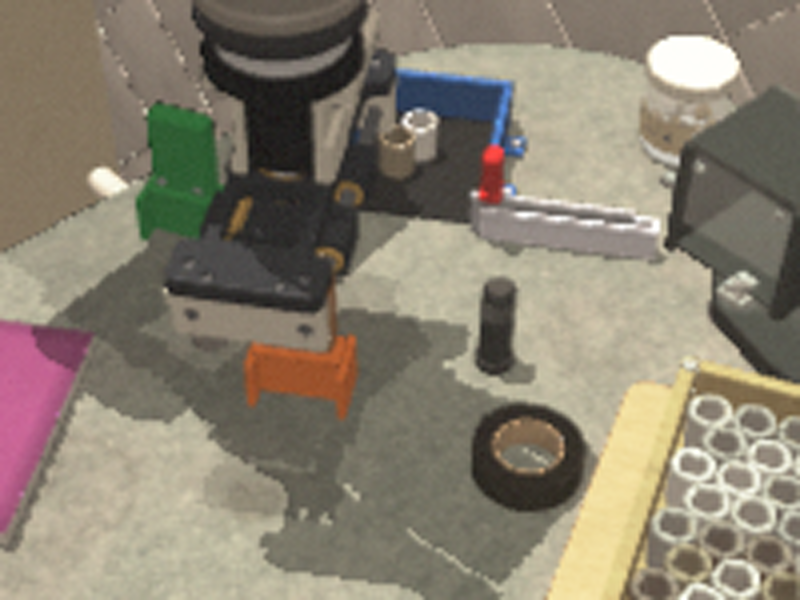

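Silver (420,130) and brass (397,150) stand in the pen. Copper is in the pusher's pocket (300,375), no longer visible elsewhere. Continuing the third sweep.

Call:
arm_command([
  [[0.004,-0.015,0],[0,0,0],0.005],
  [[0.008,-0.03,0],[0,0,0],0.005],
  [[0.012,-0.045,0],[0,0,0],0.005],
  [[0.016,-0.06,0],[0,0,0],0.005],
  [[0.02,-0.075,0],[0,0,0],0.005],
])

```text
time: 12.45
tool_pos: [0.5648, -0.2019, 0.0658]
tool_rot: [3.142, -0.0, -0.127]
contact_force: [0.1, 0.2, -1.5]
opening: 0.0159
grip_force: 30.0
```

Call:
arm_command([
  [[0.004,-0.015,0],[0,0,0],0.005],
  [[0.007,-0.03,0],[0,0,0],0.005],
  [[0.008,-0.045,0],[0,0,0],0.005],
  [[0.008,-0.06,0],[0,0,0],0.005],
  [[0.008,-0.072,0],[0,0,0],0.005],
])

```text
time: 12.95
tool_pos: [0.5814, -0.1315, 0.0657]
tool_rot: [3.142, 0.0, -0.127]
contact_force: [-0.1, -0.4, -0.8]
opening: 0.0159
grip_force: 30.0
```

Call:
arm_command([
  [[0,-0.008,0],[0,0,0],0.005],
  [[0,-0.016,0],[0,0,0],0.005],
  [[0,-0.024,0],[0,0,0],0.005],
  [[0,-0.03,0],[0,0,0],0.005],
  [[0,-0.03,0],[0,0,0],0.005],
])

```text
time: 13.45
tool_pos: [0.5853, -0.1025, 0.0657]
tool_rot: [-3.142, 0.0, -0.127]
contact_force: [0.4, -0.4, -1.1]
opening: 0.0158
grip_force: 30.0
```

Call:
arm_command([
  [[0,0.01,0],[0,0,0],0.005],
  [[0,0.022,0],[0,0,0],0.005],
  [[0,0.025,-0.02],[0,0,0],0.005],
  [[0,0.025,-0.045],[0,0,0],0.005],
  [[0,0.03,-0.065],[0,0,0],0.005],
])

```text
time: 13.95
tool_pos: [0.5813, -0.1344, 0.1318]
tool_rot: [3.141, -0.001, -0.128]
contact_force: [1.0, -1.1, -1.2]
opening: 0.0161
grip_force: 30.0
```

Run:
```python
from h import *
pen()
```

```text
13.95 pen x,y -0.0033 -0.0107 z 0.1318 [ 3.141e+00 -1.000e-03 -1.280e-01] 0.01611744915624497 [ 1.  -1.1 -1.2]
```

Run:
```python
from h import *
for nm,u,v,zs in [("box bottom vertex",322,172,(0,.1)),("box left",273,105,(.05,.1,.15)),("plate low edge",375,92,(.15,.2,.25)),("plate left",300,50,(.15,.2,.25)),("box L right-bottom",365,155,(0,.1)),("lever",303,167,(0,.1))]:
  for z in zs: print(nm,z,ray("top",u*.64,v*.64,z)[:2].round(3))
for nm,X in [("bv",(.72,-.165,0)),]:print(0)
```

```text
box bottom vertex 0 [ 0.755 -0.156]
box bottom vertex 0.1 [ 0.724 -0.168]
box left 0.05 [ 0.822 -0.099]
box left 0.1 [ 0.803 -0.108]
box left 0.15 [ 0.783 -0.118]
plate low edge 0.15 [ 0.8   -0.229]
plate low edge 0.2 [ 0.779 -0.231]
plate low edge 0.25 [ 0.758 -0.234]
plate left 0.15 [ 0.846 -0.145]
plate left 0.2 [ 0.822 -0.153]
plate left 0.25 [ 0.798 -0.161]
box L right-bottom 0 [ 0.778 -0.21 ]
box L right-bottom 0.1 [ 0.745 -0.216]
lever 0 [ 0.761 -0.131]
lever 0.1 [ 0.73  -0.146]
0
```

Call:
arm_command([
  [[0,0,-0.012],[0,0,0],0.005],
  [[0.015,-0.002,-0.02],[0,0,0],0.005],
  [[0.045,-0.004,-0.02],[0,0,0],0.005],
  [[0.075,-0.005,-0.02],[0,0,0],0.005],
  [[0.094,-0.005,-0.02],[0,0,0],0.005],
])

```text
time: 14.45
tool_pos: [0.6765, -0.1408, 0.1502]
tool_rot: [3.142, -0.0, -0.128]
contact_force: [0.4, 0.4, -1.5]
opening: 0.0155
grip_force: 30.0
```

Call:
arm_command([
  [[0,0,0.01],[0,0,0],0.005],
  [[0,0,0.025],[0,0,0],0.005],
  [[0,0,0.04],[0,0,0],0.005],
  [[0,0,0.048],[0,0,0],0.005],
  [[0,0,0.048],[0,0,0],0.005],
])

```text
time: 14.95
tool_pos: [0.6736, -0.1399, 0.1007]
tool_rot: [-3.141, 0.004, -0.128]
contact_force: [-0.0, -0.4, -1.0]
opening: 0.0155
grip_force: 30.0
```

Run:
```python
from h import *
pen()
```

```text
14.95 pen x,y 0.0889 -0.0044 z 0.1007 [-3.141  0.004 -0.128] 0.015529813271531382 [-0.  -0.4 -1. ]
```

Call:
arm_command([
  [[-0.006,0,0],[0,0,0],0.005],
  [[-0.014,0,0],[0,0,0],0.005],
  [[-0.024,0,0],[0,0,0],0.005],
  [[-0.034,0,0],[0,0,0],0.005],
  [[-0.044,0,0],[0,0,0],0.005],
])

```text
time: 15.45
tool_pos: [0.6313, -0.1344, 0.1038]
tool_rot: [3.141, -0.002, -0.127]
contact_force: [1.1, -0.2, -1.9]
opening: 0.016
grip_force: 30.0
```

Call:
arm_command([
  [[-0.01,0,0],[0,0,0],0.005],
  [[-0.02,0,0],[0,0,0],0.005],
  [[-0.03,0,0],[0,0,0],0.005],
  [[-0.036,0,0],[0,0,0],0.005],
  [[-0.04,0,0],[0,0,0],0.005],
])

```text
time: 15.95
tool_pos: [0.5918, -0.1292, 0.1037]
tool_rot: [3.141, -0.002, -0.127]
contact_force: [0.9, 0.2, -1.0]
opening: 0.0162
grip_force: 30.0
```

Call:
arm_command([
  [[-0.001,0,0],[0,0,0],0.005],
  [[-0.002,0,0],[0,0,0],0.005],
  [[-0.003,0,0],[0,0,0],0.005],
  [[-0.004,0,0],[0,0,0],0.005],
  [[-0.005,0,0],[0,0,0],0.005],
])

```text
time: 16.45
tool_pos: [0.587, -0.1286, 0.1026]
tool_rot: [3.142, 0.0, -0.127]
contact_force: [2.0, -0.5, -1.4]
opening: 0.0158
grip_force: 30.0
```

Run:
```python
from h import *
pen()
```

```text
16.45 pen x,y 0.0016 -0.0042 z 0.1026 [ 3.142  0.    -0.127] 0.015829671401848516 [ 2.  -0.5 -1.4]
```

Call:
arm_command([
  [[-0.001,0,0],[0,0,0],0.005],
  [[-0.002,0,0],[0,0,0],0.005],
  [[-0.003,0,0],[0,0,0],0.005],
  [[-0.004,0,0],[0,0,0],0.005],
  [[-0.004,0,0],[0,0,0],0.005],
])

```text
time: 16.95
tool_pos: [0.5845, -0.1283, 0.103]
tool_rot: [3.141, -0.004, -0.127]
contact_force: [6.1, -0.4, -3.8]
opening: 0.0159
grip_force: 30.0
```

Call:
arm_command([
  [[-0.001,0,0],[0,0,0],0.005],
  [[-0.002,0,0],[0,0,0],0.005],
  [[-0.002,0,0],[0,0,0],0.005],
  [[-0.002,0,0],[0,0,0],0.005],
  [[-0.002,0,0],[0,0,0],0.005],
])

```text
time: 17.45
tool_pos: [0.5832, -0.1282, 0.1035]
tool_rot: [3.141, -0.005, -0.127]
contact_force: [8.5, 0.3, -1.8]
opening: 0.0157
grip_force: 30.0
```

Call:
arm_command([
  [[0.006,0,0],[0,0,0],0.005],
  [[0.018,0.005,0],[0,0,0],0.005],
  [[0.02,0.03,0],[0,0,0],0.005],
  [[0.02,0.065,0],[0,0,0],0.005],
  [[0.02,0.1,0],[0,0,0],0.005],
])

```text
time: 17.95
tool_pos: [0.5874, -0.2299, 0.1021]
tool_rot: [-3.141, 0.003, -0.126]
contact_force: [0.2, 0.2, -0.9]
opening: 0.0154
grip_force: 30.0
```

Call:
arm_command([
  [[0,0.03,0],[0,0,0],0.005],
  [[0,0.03,0.012],[0,0,0],0.005],
  [[0,0.03,0.024],[0,0,0],0.005],
  [[0,0.03,0.032],[0,0,0],0.005],
  [[0,0.03,0.032],[0,0,0],0.005],
])

```text
time: 18.45
tool_pos: [0.5834, -0.2574, 0.0685]
tool_rot: [-3.14, 0.004, -0.126]
contact_force: [-0.6, 0.2, -1.3]
opening: 0.0159
grip_force: 30.0
```

Run:
```python
from h import *
pen()
a=robot.read_camera("top");b=robot.read_camera("side")
for n,im in(("top",a),("side",b)):
    h=cv2.cvtColor(im,cv2.COLOR_RGB2HSV);m=((h[...,0]<4)|(h[...,0]>176))&(h[...,1]>190)&(h[...,2]>110)
    k,_,s,c=cv2.connectedComponentsWithStats(m.astype(np.uint8))
    for i in range(1,k):
        if s[i,4]>8: print(n,s[i].tolist(),c[i].round(1))
    for j in (.088,.0935): print(n,"expected",j,[tuple(np.round(proj(n,[*(np.array([.586,-.1242])+(.059-j)*np.array([.992,-.127])-.006*np.array([.127,.992])),z]),1)) for z in(.052,.066)])
t=a[110:286,118:382];s=b[120:270,170:370]
f=lambda i,w,h:cv2.resize(i,(w,h),interpolation=cv2.INTER_CUBIC)
cv2.imwrite("pics/f.png",f(b[100:280,160:400],800,600)[:,:,::-1])
```

```text
18.45 pen x,y 0.0143 -0.1324 z 0.0685 [-3.14   0.004 -0.126] 0.0158621172988072 [-0.6  0.2 -1.3]
top [176, 205, 7, 6, 31] [179.1 207.4]
top expected 0.088 [(np.float64(182.9), np.float64(206.1)), (np.float64(181.7), np.float64(205.3))]
top expected 0.0935 [(np.float64(182.4), np.float64(209.0)), (np.float64(181.1), np.float64(208.2))]
side expected 0.088 [(np.float64(259.1), np.float64(159.3)), (np.float64(259.0), np.float64(154.7))]
side expected 0.0935 [(np.float64(256.8), np.float64(159.0)), (np.float64(256.7), np.float64(154.5))]
```

Call:
arm_command([
  [[0,0,0.002],[0,0,0],0.005],
  [[0,0,0.004],[0,0,0],0.005],
  [[0,0,0.006],[0,0,0],0.005],
  [[0,0,0.006],[0,0,0],0.005],
  [[0,0,0.006],[0,0,0],0.005],
])

```text
time: 19.05
tool_pos: [0.5843, -0.2593, 0.0647]
tool_rot: [3.142, 0.0, -0.127]
contact_force: [-0.7, 0.0, -1.8]
opening: 0.0161
grip_force: 30.0
```

Call:
arm_command([
  [[0,0,0.001],[0,0,0],0.005],
  [[0,0,0.002],[0,0,0],0.005],
  [[0,0,0.0025],[0,0,0],0.005],
  [[0,0,0.0025],[0,0,0],0.005],
  [[0,0,0.0025],[0,0,0],0.005],
])

```text
time: 19.55
tool_pos: [0.5844, -0.2593, 0.0622]
tool_rot: [3.141, -0.0, -0.127]
contact_force: [0.2, 0.2, -1.2]
opening: 0.0156
grip_force: 30.0
```

Call:
arm_command([
  [[0,0,0.0005],[0,0,0],0.005],
  [[0,0,0.0005],[0,0,0],0.018],
  [[0,0,0.0005],[0,0,0],0.024],
  [[0,0,0.0005],[0,0,0],0.04],
  [[0,0,0.0005],[0,0,0],0.06],
])

```text
time: 20.05
tool_pos: [0.5844, -0.2593, 0.0617]
tool_rot: [3.141, -0.0, -0.127]
contact_force: [0.0, -0.6, -0.4]
opening: 0.0355
grip_force: 0.0
```

Call:
arm_command([
  [[0,0,0],[0,0,0],0.06],
  [[0,0,0],[0,0,0],0.06],
  [[0,0,0],[0,0,0],0.06],
  [[0,0,-0.02],[0,0,0],0.06],
  [[0,0,-0.05],[0,0,0],0.06],
])

```text
time: 20.55
tool_pos: [0.5832, -0.2586, 0.1102]
tool_rot: [-3.14, 0.004, -0.127]
contact_force: [0.5, -0.5, -0.0]
opening: 0.0595
grip_force: 0.0
```

Call:
arm_command([
  [[0,0,-0.04],[0,0,0],0.06],
  [[0,0,-0.08],[0,0,0],0.06],
  [[-0.01,0.04,-0.09],[0,0,0],0.06],
  [[-0.02,0.085,-0.09],[0,0,0],0.06],
  [[-0.03,0.13,-0.09],[0,0,0],0.06],
])

```text
time: 21.05
tool_pos: [0.5379, -0.3855, 0.2028]
tool_rot: [3.14, -0.001, -0.126]
contact_force: [0.4, -0.4, 0.0]
opening: 0.0602
grip_force: 0.0
```

Call:
arm_command([
  [[-0.02,0.04,0],[0,0,0],0.06],
  [[-0.04,0.08,0],[0,0,0],0.06],
  [[-0.07,0.11,0],[0,0,0],0.06],
  [[-0.1,0.13,0],[0,0,0],0.06],
  [[-0.13,0.15,0],[0,0,0],0.06],
])

```text
time: 21.55
tool_pos: [0.3885, -0.5176, 0.2014]
tool_rot: [-3.141, 0.0, -0.128]
contact_force: [-0.3, 0.2, 0.2]
opening: 0.0599
grip_force: 0.0
```

Run:
```python
from h import *
pen()
a=robot.read_camera("top");b=robot.read_camera("side")
O=np.array([.586,-.1242]);X=np.array([.992,-.127]);Y=np.array([.127,.992])
for n,im in(("top",a),("side",b)):
    h=cv2.cvtColor(im,cv2.COLOR_RGB2HSV);m=((h[...,0]<4)|(h[...,0]>176))&(h[...,1]>190)&(h[...,2]>110)
    k,_,s,c=cv2.connectedComponentsWithStats(m.astype(np.uint8))
    for i in range(1,k):
        if s[i,4]>8: print(n,s[i].tolist(),c[i].round(1))
    for j in (.088,.0935): print(n,"expected",j,np.round(proj(n,[*(O+(.059-j)*X-.006*Y),.052]),1))
f=lambda i,w,h:cv2.resize(i,(w,h),interpolation=cv2.INTER_CUBIC)
cv2.imwrite("pics/f.png",np.hstack([f(a[140:290,120:320],400,300*1),f(b[120:270,190:390],400,300)])[:,:,::-1].repeat(2,0).repeat(2,1)[:600,:][:, :] if 0 else np.vstack([f(a[145:265,120:333],533,300),f(b[125:245,190:403],533,300)])[:,:,::-1])
```

```text
21.55 pen x,y -0.1459 -0.4153 z 0.2014 [-3.141  0.    -0.128] 0.05986761946727465 [-0.3  0.2  0.2]
top [176, 205, 8, 8, 44] [179.3 207.8]
top expected 0.088 [182.9 206.1]
top expected 0.0935 [182.4 209. ]
side expected 0.088 [259.1 159.3]
side expected 0.0935 [256.8 159. ]
```

View pics/f.png

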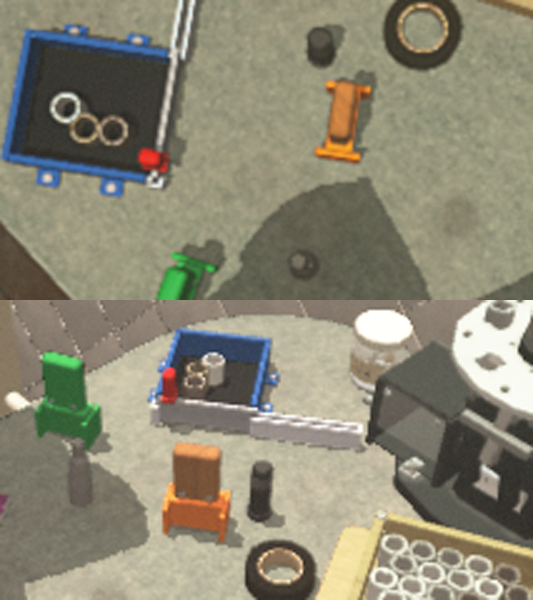

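The final view shows all three bushings inside the pen, at (67,107), (85,128) and (112,130). The gate spans the mouth into the keeper (155,178). The pusher stands upright outside at (343,115), with the dies and tape in place. One quick check of the gate's closing distance follows.

Run:
```python
from h import *
O=np.array([.586,-.1242]);X=np.array([.992,-.127]);Y=np.array([.127,.992])
im=robot.read_camera("side");h=cv2.cvtColor(im,cv2.COLOR_RGB2HSV).astype(int)
i0=cv2.resize(cv2.imread("pics/side0.png"),(512,384),interpolation=cv2.INTER_AREA);h0=cv2.cvtColor(i0,cv2.COLOR_BGR2HSV).astype(int)
for hh,(u0,u1) in((h0,(280,305)),(h,(245,270))):
    m=((hh[...,0]<6)|(hh[...,0]>172))&(hh[...,1]>150)&(hh[...,2]>60);m[:,:u0]=0;m[:,u1:]=0;m[:135]=0;m[185:]=0
    v,u=np.nonzero(m);print(len(u),u.mean(),v.mean(),u.min(),u.max(),v.min(),v.max())
for j in(0,.006,.012,.088,.0935):print(j,np.round(proj("side",[*(O+(.059-j)*X-.006*Y),.052]),1))
```

```text
60 292.46666666666664 163.16666666666666 290 295 157 170
68 257.3382352941176 158.85294117647058 255 260 152 165
0 [295.1 163.5]
0.006 [292.6 163.3]
0.012 [290.1 163. ]
0.088 [259.1 159.3]
0.0935 [256.8 159. ]
```

```bash
python3 -c "
from cell import robot
print(robot.hand_in())"
```

```text
the job is handed in; nothing more can be done
None
```

I handed the job in at about 22 s: all three bushings are in the pen, the gate is shut against its stop (8.5 N resistance, about 92 of 93.5 mm by camera), and the pusher stands upright outside, with the dies and tape left in place; the result of the judging was not shown.

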